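# Unlock the safety cap of the cleaning-tablet jar

### The arm

A 6-joint arm with a two-finger parallel gripper is mounted at the origin on the work surface. World frame = base frame: x ahead of the robot, y to its left, z up, the work surface at z = 0. Lengths are in m, angles in rad, forces in N, time in s.
With the tool pointing down it reaches from about 0.225 to 0.875 m from the base axis. Payload 3.4 kg.
Tool frame: the origin (TCP) lies at the very end of the fingers, on their centre line; the grasp point (between the pads) lies 19 mm behind it; z points along the fingers, y is the direction in which the jaws open and shut (so a half turn about z gives the same grasp; the last joint's range is limited). The gripper opens to 85 mm and grips with 20 to 120 N. Pads are 22 mm wide; open, the fingers measure 114 mm over their backs; the gripper's body (76 mm by 85 mm) begins 54 mm behind the grasp point. The pads swing forward as they close: fully open they stand 13 mm farther back than shut.
Start: joints at [-1.426, 0.276, 1.505, -0, 1.361, -0.121], TCP at [0.151, -0.555, 0.231] pointing down, gripper open.
Joint ranges: [-2.89, 2.89], [-0.75, 2.08], [0.22, 2.7], [-1.18, 4.32], [0.11, 2.71], [-2.7, 2.7]. Speed limits (rad/s): [2.57, 2.57, 3.14, 3.14, 3.14, 3.14].

### API

Orientations are given as a unit quaternion [w, x, y, z].
In Python, from rig import telemetry, optics, order gives the robot as it stands.
- The arm moves only by the shell command python3 -m creep 'ROWS' [FORCE]. ROWS is a JSON object of lists of equal length, an entry for each row: "slide": the shift along the world's x, y, z normalised to -1 to 1, where 1 is 0.15 m, a list of three; "twist": the turn, a rotation vector about the world's x, y, z normalised to -1 to 1, where 1 is 360 degrees, a list of three; "fingers": the gripper's target within -1 to 1 (fully open at 1, half-way at 0, shut at -1). A call has 1 to 20 rows; each row is the pose to reach, as a shift and turn from the pose commanded when the call began, turning the shorter way round; what a row does not reach only later rows make up. A row lasts 1/10 s, in which the tool goes at most 50 mm and 8.59 degrees, less where a joint would pass 70% of its speed; a pose out of reach is approached as far as the arm can. A call with a number of a shift or a turn outside -1 to 1 is refused whole. A call with a gripper value outside its range is refused whole. The fingers move at their own pace and stop on an object; FORCE is the grip in N (left out, the last holds). Time passes only in rows, so rows that repeat a pose let the fingers close. It gives the time, the measured TCP pose, the force and the opening at its end, in the units of the state.
- telemetry.get_state(): the state, without advancing time (a new reading comes with each control period).
- optics.get_image(name): name is "scene" or "top" or "wrist"; returns a dict with "img" (480x640x3 uint8, blue, green, red), "depth" (480x640 float32, m along the optical axis (not along the pixel's ray), 0 where there is no reading), "fovy" (degrees; the focal length in pixels is half the picture's height over the tangent of half this angle, whatever the lens; pixels are square), "cx", "cy" (the principal point, pixels), "world_from_camera" (4x4, takes a point from camera to world coordinates). Camera axes: x right, y down, z forward; pixel columns grow to the right and rows downward; lengths in m; the calibration is good to about 2 mm. The wrist camera is an equidistant fisheye: a pixel r from the principal point sees the ray r / f radians off the axis. A picture is of the moment at which its call begins.
- order.sign_off(): hands the job in, once; it reports no verdict.
The state is a dict: "clock": time; "qpos": joint angles; "qd": joint speeds; "effort": joint torques, N m; "position": TCP position; "ee_rot": TCP orientation; "contact_force": force on the tool from outside, world axes, zero at the start; "moment": the same for the moment, N m; "width": finger opening in m.
Only numpy, scipy, OpenCV 4.12 (cv2) and the standard library are available. Lean on these libraries where they do the work, as an engineer would, in place of code of your own. Each camera call takes 0.05 s, during which the arm holds its last target.

### The job

Open the cleaning-tablet jar: squeeze the two side tabs of its grey safety cap, turn it anticlockwise until it gently meets its stop, ease back a touch and lift it straight off, then set it down gently, top up, near the middle of the black turntable and let go. Do not crush the tabs, wrench or tug the cap against the jar, or drop it, and leave everything else where it is.

Things in the scene. Friction and masses are not known exactly. Their poses are not given: they have to be found in the camera images.
- jar: White round cleaning-tablet jar, fixed to the counter by a square steel holder (120 mm wide). Origin: centre of its underside on the counter, z up. Body 76 mm across, narrowing to a flat shoulder 62 mm across at 110 mm height, from which a hollow neck 32 mm across stands up 29 mm. Top of the closed cap: 146 mm above the counter.
- shoulder (a point): Centre of the jar's shoulder, 110 mm above the counter, on the axis of neck and cap. On the shoulder four ridges, 6 mm high and 27 to 31 mm from the axis, one either side of each tab's foot, block turning until both tabs are pressed in: keep fingertips 8 mm or more above it. Once the cap has turned 40 degrees the tabs no longer lock.
- cap: Grey safety cap, loose, 36 mm tall, skirt 50 mm across, about 60 g. Origin: centre of its lower rim, at first on the shoulder; z up. Two upright ribbed tabs, 18 mm wide, from 8 to 36 mm above the rim with a 12 mm wide foot below, stand at its own +y and -y sides, 60 mm over both outer faces (50 mm with both pressed in). On the neck it has 1.2 mm of side play and 1 mm of up play.
- cap_top (a point): Centre of the cap's flat top. A hidden bayonet holds the cap down until it has turned 10 to 70 degrees anticlockwise seen from above (varies, cannot be seen). 14 degrees later it meets a firm stop, felt as a rise of the turning moment (keep it under 0.3 N m). Between the two it lifts straight up freely; 32 mm up it is clear of the neck. It cannot be turned clockwise.
- tab_a (a joint): Travel (m) of the tab on the cap's +y side: 0 out, 0.005 fully pressed in. Its spring resists with 3.6 N at first and 9.6 N fully in, then it meets a hard stop. A tab cracks above about 65 N.
- tab_b (a joint): The same for the tab on the cap's -y side.
- turntable: Black plastic turntable base, a fixed round disc 180 mm across, top face level at 25 mm above the counter. Origin: centre of its underside.
- turntable_top (a point): Centre of the turntable's top face.
- spatula: Bystander, to be left alone: steel spatula about 260 mm long lying flat. Origin: on its underside.
- helmet: Bystander, to be left alone: grey resin model helmet, 110 mm tall, 116 mm across, with a crest. Origin: on its underside.
- dispenser: Bystander, to be left alone: clear push-dispenser bottle, 70 mm across, 194 mm tall. Origin: on its underside.
- tub: Bystander, to be left alone: empty translucent wash tub, 160 x 260 x 95 mm tall, open on top. Origin: on its underside.
- tub_lid: Bystander, to be left alone: flat snap lid of the tub, 170 x 286 x 12 mm, lying on the counter. Origin: on its underside.
- mug: Bystander, to be left alone: white mug, 80 mm across, 90 mm tall. Origin: on its underside.
- brush: Bystander, to be left alone: washing-up brush lying flat. Origin: on its underside.

How it is judged:
On the way, in this order (a step that is already met when the one before it is completed fails the run):
1. both tabs are pressed well in while the cap is still on the neck (value of joint each of tab_a, tab_b above 0.004 m and z of cap in the frame of jar below 0.114 m), for 0.2 s.
2. the cap is off the neck, above it (z of cap in the frame of jar above 0.142 m and horizontal distance between cap and jar below 0.03 m), for 0.05 s.
At the end, for the whole second after the job is handed in: The cap stands top up (within 7 degrees) on the turntable, its axis within 50 mm of the turntable's centre, its rim within 4 mm of the top face, at rest and let go (horizontal distance between cap and turntable_top below 0.05 m and z of cap in the frame of turntable_top between -0.003 and 0.004 m and angle between cap's own z axis and vertical below 0.12 rad and linear speed of cap below 0.02 m/s and contact force between the fingers and cap below 0.1 N); the robot touches nothing.
It fails at once if the tabs are crushed: fingers load the cap with more than 130 N in all (about 65 N a side) (contact force between the fingers and cap above 130 N).
It fails at once if the cap is wrenched, tugged or pressed against the jar with more than 65 N (contact forces added up; a moment of about 0.4 N m against the stop) (contact force between cap and jar above 65 N).
It fails at once if the cap is dropped: it moves faster than 0.6 m/s with no finger on it (linear speed of cap above 0.6 m/s and contact force between the fingers and cap below 0.1 N).
It fails at once if the cap is slammed or pressed onto the turntable with more than 50 N (contact force between cap and turntable above 50 N).
It fails at once if a bystander is moved more than 25 mm (distance of any of spatula, helmet, dispenser, tub, tub_lid, mug, brush from where it was at the start of the episode above 0.025 m).
It also fails if it takes over 72 s, if anything falls off the work surface, if the arm or the gripper's body presses on something with over 40 N, if the wrist force passes 120 N, or if a joint passes its speed limit or range.

## Working session

There is one attempt and no reset: what is moved stays moved. The work goes in short steps, Python scripts to look and compute and a shell command to move; the robot and the scene stay as the last step left them, time stands still between calls to the robot, and variables do not carry over. Pictures are saved under pics/ and viewed, and the job is handed in when it is done.

```bash
ls; mkdir -p pics; python3 - <<'E'
from rig import telemetry, optics
import cv2,numpy as np
print(telemetry.get_state())
for n in ["scene","top","wrist"]:
    d=optics.get_image(n); cv2.imwrite(f"pics/{n}0.png",d["img"]); np.savez(f"pics/{n}0.npz",**d)
    print(n,d["fovy"],d["cx"],d["cy"],d["world_from_camera"].round(3).tolist())
E
```

```text
pics
{'clock': 0.0, 'qpos': array([-1.42599202e+00,  2.76596864e-01,  1.50614748e+00,  2.22737751e-05,
        1.36067018e+00, -1.21002670e-01]), 'qd': array([ 4.09386148e-04, -1.48278984e-03,  8.45065463e-05, -1.76277109e-04,
       -7.64049435e-04,  2.37057777e-04]), 'effort': array([ 1.87456517e-04, -4.16768575e+01, -2.45802462e+01,  1.66392838e-04,
        1.10734851e-02, -9.04764050e-06]), 'position': array([ 0.15097045, -0.55428378,  0.23043291]), 'ee_rot': array([-9.10996664e-04,  9.91181221e-01,  1.32510213e-01,  4.84601524e-08]), 'contact_force': array([ 0.63857268,  0.35234096, -0.34050472]), 'moment': array([ 0.04214439, -0.01459044, -0.01671931]), 'width': 0.08483082642744175}
scene 51.614064386531766 318.2076129500116 238.37717076345473 [[-0.112, 0.854, -0.509, 1.293], [0.994, 0.095, -0.058, 0.045], [-0.001, -0.512, -0.859, 1.325], [0.0, 0.0, 0.0, 1.0]]
top 45.709502821897885 320.0687559294569 239.69294331521976 [[0.021, -0.989, 0.148, 0.321], [-1.0, -0.021, 0.001, -0.063], [0.003, -0.148, -0.989, 1.835], [0.0, 0.0, 0.0, 1.0]]
wrist 65.70646984690485 325.7635357353418 242.83175503865374 [[0.264, -0.924, -0.277, 0.221], [-0.965, -0.253, -0.075, -0.535], [-0.001, 0.287, -0.958, 0.373], [0.0, 0.0, 0.0, 1.0]]
```

View pics/scene0.png

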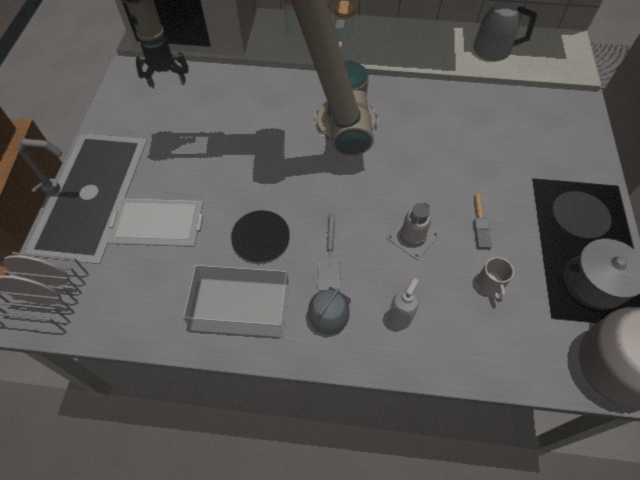

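View pics/top0.png

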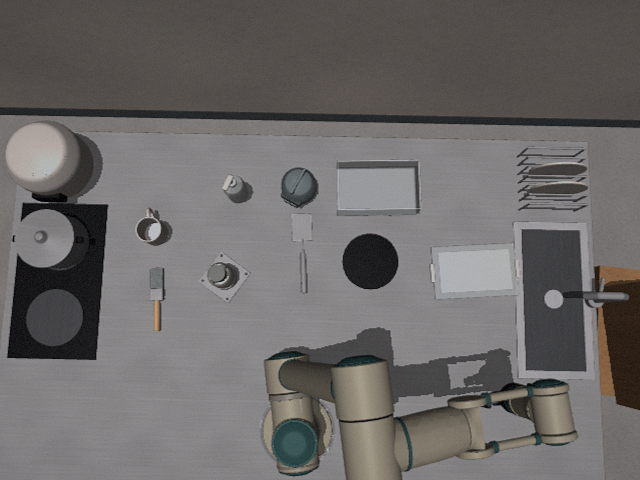

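View pics/wrist0.png

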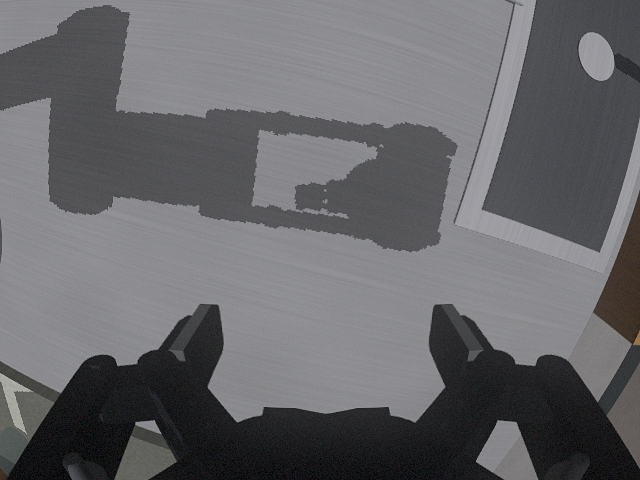

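The scene view shows the jar cap at about (420,212) on its steel holder and the turntable at (260,237). The top view shows the cap at about (220,272) and the turntable at (370,262). The wrist view shows only counter. Next I'll locate the cap and turntable.

```bash
cat > h.py <<'E'
import numpy as np,cv2
from rig import telemetry,optics
def load(n): return dict(np.load(f"pics/{n}.npz"))
def grab(cam,name):
    d=optics.get_image(cam); cv2.imwrite(f"pics/{name}.png",d["img"]); np.savez(f"pics/{name}.npz",**d); return d
def rays(d,px,fish=False):
    px=np.atleast_2d(np.asarray(px,float)); f=240/np.tan(np.radians(float(d["fovy"]))/2)
    u=(px[:,0]-d["cx"]); v=(px[:,1]-d["cy"])
    if fish:
        r=np.hypot(u,v); th=r/f; s=np.where(r>1e-9,np.sin(th)/np.maximum(r,1e-9),0)
        c=np.stack([u*s,v*s,np.cos(th)],1)
    else: c=np.stack([u/f,v/f,np.ones(len(px))],1)
    T=d["world_from_camera"]; return T[:3,3],c@T[:3,:3].T
def plane(d,px,z,fish=False):
    o,r=rays(d,px,fish); return o+r*((z-o[2])/r[:,2])[:,None]
def cloud(d,fish=False):
    v,u=np.mgrid[:480,:640]; px=np.stack([u.ravel(),v.ravel()],1)
    f=240/np.tan(np.radians(float(d["fovy"]))/2)
    o,r=rays(d,px,fish); T=d["world_from_camera"]
    cz=r@T[:3,2]; P=o+r*(d["depth"].ravel()/cz)[:,None]
    return P.reshape(480,640,3)
def tri(d1,p1,d2,p2,f1=False,f2=False):
    a,r=rays(d1,p1,f1); b,s=rays(d2,p2,f2); r=r[0]/np.linalg.norm(r[0]); s=s[0]/np.linalg.norm(s[0])
    t=np.linalg.lstsq(np.stack([r,-s],1),b-a,rcond=None)[0]
    A=a+r*t[0];B=b+s*t[1]; return (A+B)/2,np.linalg.norm(A-B)
E
python3 - <<'E'
from h import *
a=load("scene0");b=load("top0")
# turntable masks
for n,d,roi in [("scene",a,(215,200,305,275)),("top",b,(330,225,410,300))]:
    x0,y0,x1,y1=roi; m=(d["img"][y0:y1,x0:x1].max(2)<45).astype(np.uint8)
    cs=cv2.findContours(m,0,1)[0]; c=max(cs,key=cv2.contourArea).reshape(-1,2)+[x0,y0]
    P=plane(d,c,0.025); (cx,cy),r=cv2.minEnclosingCircle(P[:,:2].astype(np.float32))
    e=cv2.fitEllipse(P[:,:2].astype(np.float32)); print(n,cx,cy,r,e)
    C=cloud(d); z=C[y0:y1,x0:x1][m>0][:,2]; print("z",np.median(z))
for n,d,roi in [("scene",a,(395,190,445,255)),("top",b,(195,250,255,305))]:
    x0,y0,x1,y1=roi; C=cloud(d)[y0:y1,x0:x1].reshape(-1,3)
    m=(C[:,2]>0.138)&(C[:,2]<.16); print(n,m.sum(),np.median(C[m],0),C[m].min(0),C[m].max(0))
    cv2.imwrite(f"pics/z_{n}.png",cv2.resize(d["img"][y0:y1,x0:x1],None,fx=9,fy=9,interpolation=2))
E
```

```text
scene 0.5325541496276855 -0.2213616818189621 0.08999781310558319 ((0.5323192477226257, -0.22040848433971405), (0.16783742606639862, 0.1770147681236267), 103.2314682006836)
z 0.02454622358954328
top 0.5254046320915222 -0.2226218432188034 0.08871151506900787 ((0.5255551934242249, -0.22254414856433868), (0.1726522147655487, 0.17381687462329865), 93.579345703125)
z 0.024605128098507678
scene 246 [0.47073784 0.24685884 0.14536009] [0.44067202 0.22155612 0.13801262] [0.49859729 0.27083613 0.15349011]
top 231 [0.46699691 0.24266513 0.14570864] [0.43985738 0.21804952 0.13814932] [0.49679775 0.26710254 0.15864267]
```

View pics/z_scene.png

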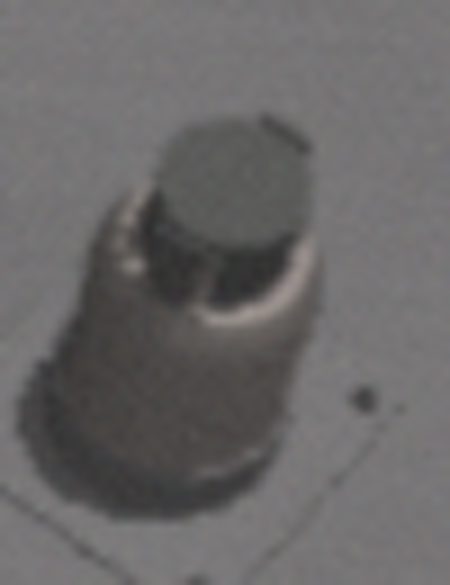

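View pics/z_top.png

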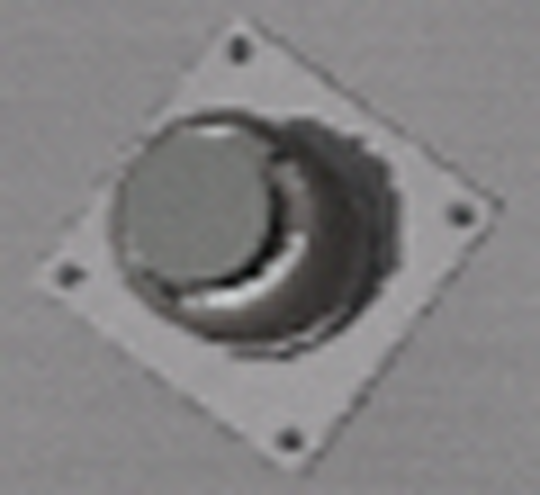

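The cap is at about (0.469, 0.245) with its top at 0.146. Its tabs seem to lie along roughly −45°/135°. I'll go above it for a closer look.

```bash
F='"fingers":[1,1,1,1,1]'
python3 -m creep '{"slide":[[0.1,0.25,0.1],[0.2,0.5,0.15],[0.3,0.75,0.2],[0.4,1,0.25],[0.4,1,0.25]],"twist":[[0,0,0.02],[0,0,0.04],[0,0,0.06],[0,0,0.083],[0,0,0.083]],"fingers":[1,1,1,1,1]}'
python3 -m creep '{"slide":[[0.1,0.25,0],[0.2,0.5,0],[0.3,0.75,0],[0.4,1,0],[0.4,1,0]],"twist":[[0,0,0],[0,0,0],[0,0,0],[0,0,0],[0,0,0]],"fingers":[1,1,1,1,1]}'
python3 -m creep '{"slide":[[0.1,0.25,0],[0.2,0.5,0],[0.3,0.75,0],[0.4,1,0],[0.4,1,0]],"twist":[[0,0,0],[0,0,0],[0,0,0],[0,0,0],[0,0,0]],"fingers":[1,1,1,1,1]}'
python3 -m creep '{"slide":[[0.1,0.25,0],[0.2,0.5,0],[0.3,0.75,0],[0.4,1,0],[0.4,1,0]],"twist":[[0,0,0],[0,0,0],[0,0,0],[0,0,0],[0,0,0]],"fingers":[1,1,1,1,1]}'
python3 -m creep '{"slide":[[0.1,0.25,0],[0.2,0.5,0],[0.3,0.75,0],[0.4,1,0],[0.4,1,0]],"twist":[[0,0,0],[0,0,0],[0,0,0],[0,0,0],[0,0,0]],"fingers":[1,1,1,1,1]}'
```

```text
clock: 0.65
position: [0.2122, -0.4004, 0.2699]
ee_rot: [-0.0, 0.923, 0.386, 0.001]
contact_force: [-0.6, -1.4, -0.8]
width: 0.0855
clock: 1.15
position: [0.2717, -0.2509, 0.2686]
ee_rot: [-0.001, 0.923, 0.385, 0.001]
contact_force: [0.6, -0.2, 0.5]
width: 0.0856
clock: 1.65
position: [0.3323, -0.1016, 0.2688]
ee_rot: [-0.001, 0.922, 0.386, 0.001]
contact_force: [-0.1, -1.2, 0.1]
width: 0.0856
clock: 2.15
position: [0.3932, 0.0474, 0.2686]
ee_rot: [-0.0, 0.923, 0.386, 0.001]
contact_force: [0.4, -0.5, -0.1]
width: 0.0856
clock: 2.65
position: [0.454, 0.1967, 0.2681]
ee_rot: [-0.0, 0.923, 0.384, 0.001]
contact_force: [-1.3, -0.8, -0.3]
width: 0.0853
```

```bash

python3 -m creep '{"slide":[[0.1,0.16,0],[0.1,0.32,0],[0.1,0.32,0]],"twist":[[0,0,0],[0,0,0],[0,0,0]],"fingers":[1,1,1]}'
python3 -c "
from h import *
grab('wrist','w1')"
```

```text
clock: 2.95
position: [0.4672, 0.2426, 0.2682]
ee_rot: [0.0, 0.924, 0.384, -0.0]
contact_force: [-0.4, 0.5, -0.3]
width: 0.0853
```

View pics/w1.png

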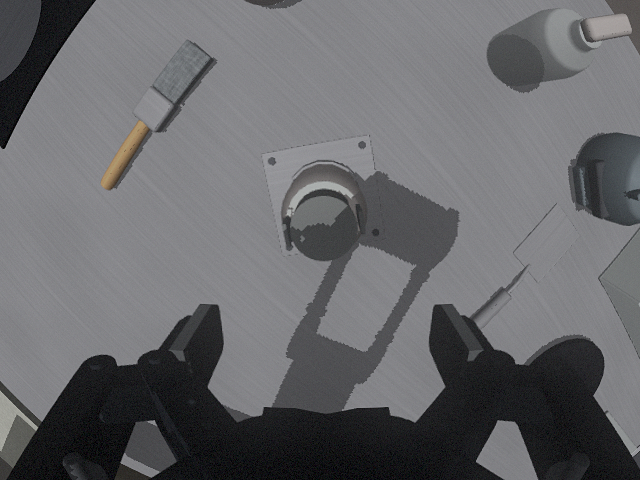

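The wrist view shows the cap top centred at about (325,228), with the tabs near (290,235) and (361,225). I'll crop in.

```bash
python3 - <<'E'
from h import *
d=load("w1"); im=d["img"][170:290,260:390]
im=cv2.convertScaleAbs(im,alpha=1.5)
cv2.imwrite("pics/w1z.png",cv2.resize(im,None,fx=5,fy=5,interpolation=2))
E
```

```text
(no output)
```

View pics/w1z.png

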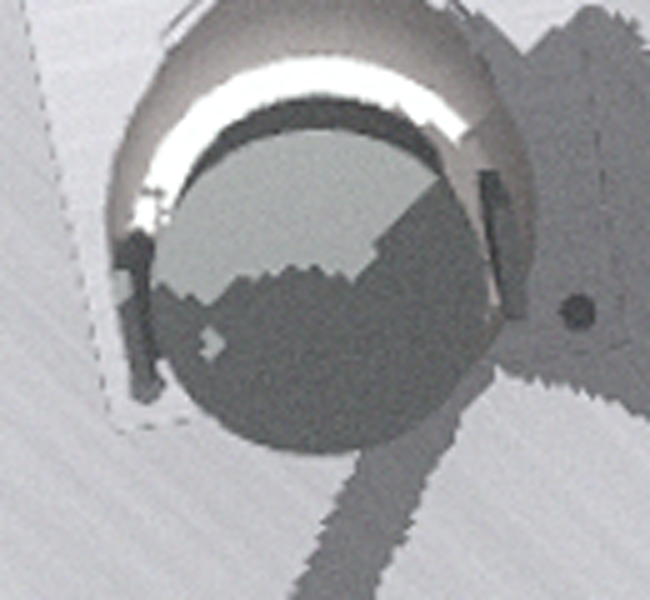

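```bash
python3 - <<'E'
from h import *
d=load("w1"); o=np.array([260,170])
L=np.array([[122,235],[150,240],[138,403],[160,392]])/5+o
R=np.array([[478,172],[498,175],[503,318],[520,316]])/5+o
for z in(.146,):
  l=plane(d,L,z,True);r=plane(d,R,z,True); print(l.round(4),r.round(4))
  v=r.mean(0)-l.mean(0); print("dir",np.degrees(np.arctan2(v[1],v[0])),np.linalg.norm(v),(l.mean(0)+r.mean(0))/2)
  for q in (l,r):
    t=(q[2:]-q[:2]).mean(0); print("tan",np.degrees(np.arctan2(t[1],t[0])),np.linalg.norm(t))
# cap-top disc edge points picked by eye around circle
E_=np.array([[322,128],[240,150],[400,150],[160,230],[158,310],[490,290],[205,400],[260,440],[323,455],[400,440],[455,395]])/5+o
p=plane(d,E_,.146,True)
A=np.c_[2*p[:,:2],np.ones(len(p))]; s=np.linalg.lstsq(A,(p[:,:2]**2).sum(1),rcond=None)[0]
print("circle",s[:2],np.sqrt(s[2]+s[:2]@s[:2]))
C=cloud(d,True); print("depth top z",np.median(C[215:250,310:340,2]),np.median(C[215:250,310:340,2]))
a=load("scene0")
print(tri(a,[[395+235/9,190+180/9]],d,[[260+323/5,170+292/5]],False,True))
print(tri(load("top0"),[[195+198/9,250+205/9]],d,[[260+323/5,170+292/5]],False,True))
print(d["world_from_camera"].round(3)[:3,3],telemetry.get_state()["position"])
E
```

```text
[[0.4549 0.2738 0.146 ]
 [0.4572 0.2703 0.146 ]
 [0.4378 0.2543 0.146 ]
 [0.4414 0.2532 0.146 ]] [[0.4983 0.2438 0.146 ]
 [0.5    0.2414 0.146 ]
 [0.4857 0.2253 0.146 ]
 [0.4877 0.2237 0.146 ]]
dir -33.02433840421207 0.05380028232337667 [0.4703831  0.24822956 0.146     ]
tan -131.88425512671077 0.024622064196976687
tan -124.44026776455716 0.021953513272779578
circle [0.4693221  0.24653774] 0.02480241353335027
depth top z 0.14572895975168504 0.14572895975168504
(array([0.46984681, 0.24709106, 0.14745406]), np.float64(0.0001234942123296485))
(array([0.4678394 , 0.24459983, 0.13474376]), np.float64(0.0007496580599948059))
[0.518 0.295 0.41 ] [0.46672214 0.24136548 0.26825492]
```

Tab direction is somewhere between −33° and −42°. I'll put the camera straight above the cap to get a better value.

```bash

python3 -m creep '{"slide":[[-0.16,-0.16,-0.16],[-0.34,-0.32,-0.4],[-0.34,-0.32,-0.4],[-0.34,-0.32,-0.4]],"twist":[[0,0,0],[0,0,0],[0,0,0],[0,0,0]],"fingers":[1,1,1,1]}'
python3 -c "
from h import *
d=grab('wrist','w2'); o=d['world_from_camera'];print(o[:3,3],o[:3,2])
im=cv2.convertScaleAbs(d['img'],alpha=1.4)
cv2.imwrite('pics/w2b.png',im)"
```

```text
clock: 3.4
position: [0.4129, 0.1921, 0.2074]
ee_rot: [0.0, 0.924, 0.382, -0.002]
contact_force: [0.3, 0.5, 0.7]
width: 0.0853
[0.4647074  0.2448245  0.34950477] [-0.20611127 -0.20681342 -0.95642373]
```

View pics/w2b.png

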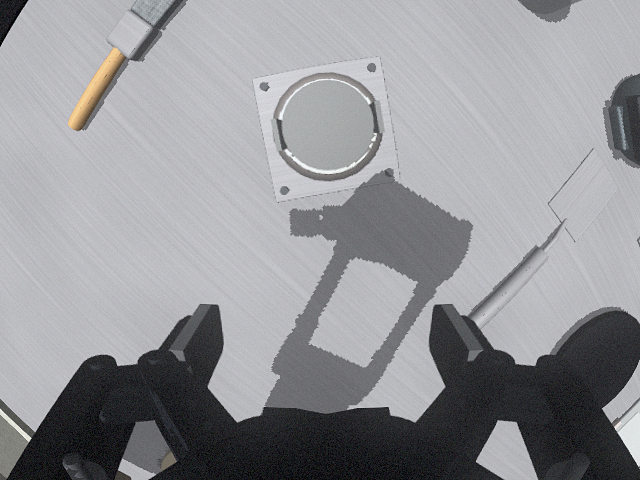

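The camera is now almost straight above the cap, which is centred at about (328,126) with tabs at the left (279,133) and right (378,117). I'll enlarge the picture.

```bash
python3 - <<'E'
from h import *
d=load("w2"); im=d["img"][65:190,262:396]
im=cv2.convertScaleAbs(im,alpha=1.5)
cv2.imwrite("pics/w2z.png",cv2.resize(im,None,fx=5.5,fy=4.8*5.5/4.8*0.85 if 0 else 5.5*0.85,interpolation=2) if 0 else cv2.resize(im,None,fx=4.8,fy=4.8,interpolation=2))
E
```

```text
(no output)
```

View pics/w2z.png

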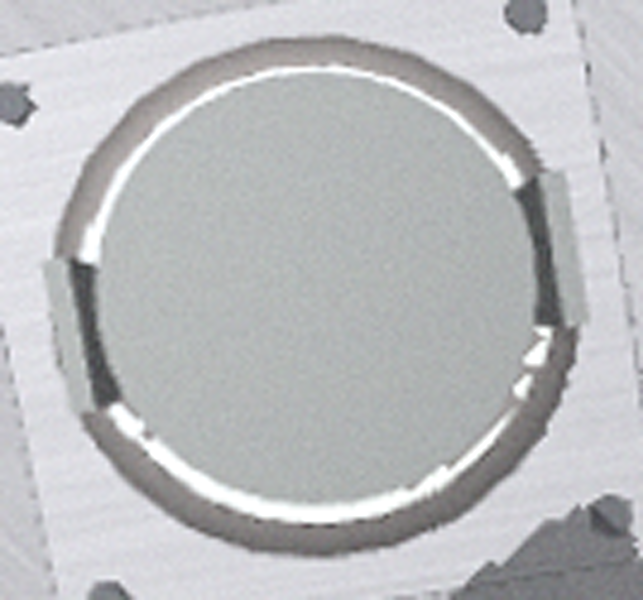

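```bash
python3 - <<'E'
from h import *
d=load("w2"); o=np.array([262,65])
L=np.array([[45,260],[85,412]])/4.8+o
R=np.array([[566,170],[584,325]])/4.8+o
l=plane(d,L,.146,True);r=plane(d,R,.146,True)
v=r.mean(0)-l.mean(0); print("dir",np.degrees(np.arctan2(v[1],v[0])),np.linalg.norm(v),(l.mean(0)+r.mean(0))/2)
for q in (l,r):
    t=q[1]-q[0]; print("tan-normal",np.degrees(np.arctan2(t[1],t[0]))+90,np.linalg.norm(t))
E_=np.array([[320,72],[240,88],[400,92],[470,140],[105,225],[100,310],[130,400],[540,310],[260,500],[320,506],[400,488],[180,465],[490,430]])/4.8+o
p=plane(d,E_,.146,True)
A=np.c_[2*p[:,:2],np.ones(len(p))]; s=np.linalg.lstsq(A,(p[:,:2]**2).sum(1),rcond=None)[0]
print("circle",s[:2],np.sqrt(s[2]+s[:2]@s[:2]))
C=cloud(d,True); print("z",np.median(C[110:140,310:345,2]))
print(tri(load("w1"),[[260+323/5,170+292/5]],d,[o+[322,289]/np.array(4.8)],True,True))
s=telemetry.get_state(); w,x,y,z=s["ee_rot"]; print(s["position"],"jaw",np.degrees(np.arctan2(1-2*(x*x+z*z),2*(x*y-w*z))))
E
```

```text
dir -34.8642609797961 0.05855638159483253 [0.46884508 0.24669371 0.146     ]
tan-normal -31.087420236184016 0.018098950567888038
tan-normal -37.761200967549016 0.01792951807019243
circle [0.46846003 0.24665739] 0.024840536592398783
z 0.1457253357331541
(array([0.46903147, 0.24639625, 0.14309073]), np.float64(0.00013667763479789785))
[0.41564768 0.1934291  0.20923656] jaw -45.011447067641264
```

The cap centre is (0.4687, 0.2466), its top is at z 0.1457, and the tab axis is −34.9°. That needs a shift of (+0.358, +0.344) and a turn of +10.2° (0.028). I'll move over it first.

```bash

python3 -m creep '{"slide":[[0.18,0.17,0],[0.358,0.344,0],[0.358,0.344,-0.1],[0.358,0.344,-0.25],[0.358,0.344,-0.25]],"twist":[[0,0,0.014],[0,0,0.028],[0,0,0.028],[0,0,0.028],[0,0,0.028]],"fingers":[1,1,1,1,1]}'
python3 -c "
from h import *
d=grab('wrist','w3')
im=cv2.convertScaleAbs(d['img'],alpha=1.5)
cv2.imwrite('pics/w3b.png',im)"
```

```text
clock: 3.95
position: [0.4696, 0.2464, 0.1703]
ee_rot: [0.0, 0.886, 0.463, -0.001]
contact_force: [0.0, 0.4, 0.1]
width: 0.0853
```

View pics/w3b.png

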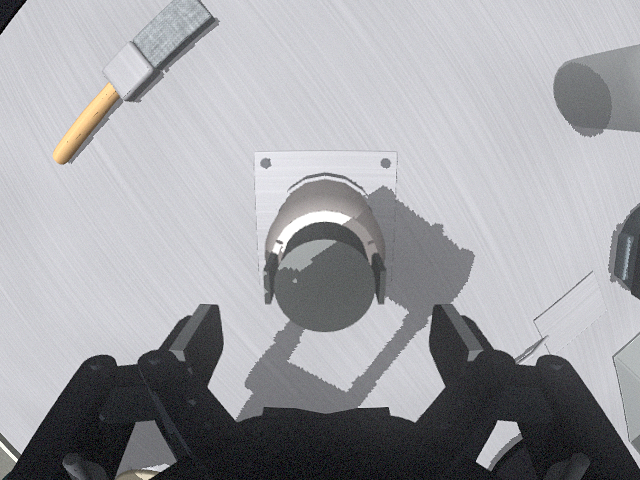

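The jaws and tabs are symmetric about column 325 (tabs at 268 and 381, pads at 221 and 430). I'll descend to TCP z 0.121.

```bash

python3 -m creep '{"slide":[[0,0,-0.1],[0,0,-0.2],[0,0,-0.3],[0,0,-0.333],[0,0,-0.333]],"twist":[[0,0,0],[0,0,0],[0,0,0],[0,0,0],[0,0,0]],"fingers":[1,1,1,1,1]}'
python3 -m creep '{"slide":[[0,0,0],[0,0,0],[0,0,0],[0,0,0],[0,0,0],[0,0,0]],"twist":[[0,0,0],[0,0,0],[0,0,0],[0,0,0],[0,0,0],[0,0,0]],"fingers":[0.8,0.6,0.5,0.48,0.46,0.44]}' 20
python3 -c "
from h import *
print(telemetry.get_state()['moment'])
d=grab('wrist','w4')
im=cv2.convertScaleAbs(d['img'],alpha=1.5)
cv2.imwrite('pics/w4b.png',im)"
```

```text
clock: 4.5
position: [0.4697, 0.2468, 0.1222]
ee_rot: [0.0, 0.886, 0.463, 0.001]
contact_force: [0.2, -0.5, -0.3]
width: 0.0856
clock: 5.1
position: [0.4687, 0.2468, 0.1214]
ee_rot: [0.0, 0.886, 0.463, 0.0]
contact_force: [0.1, 0.7, 0.2]
width: 0.0615
[ 0.01546359  0.02885636 -0.05678859]
```

View pics/w4b.png

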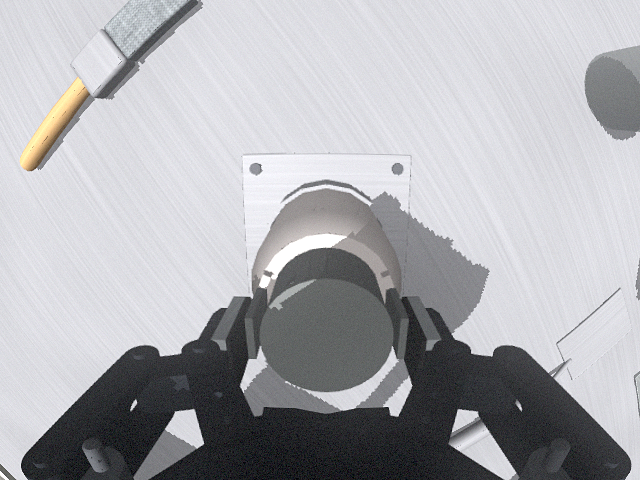

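The pads sit evenly on either side of the tabs, and the opening is 61.5 mm. I'll squeeze gently now.

```bash

python3 -m creep '{"slide":[[0,0,0],[0,0,0],[0,0,0],[0,0,0],[0,0,0],[0,0,0],[0,0,0],[0,0,0]],"twist":[[0,0,0],[0,0,0],[0,0,0],[0,0,0],[0,0,0],[0,0,0],[0,0,0],[0,0,0]],"fingers":[0.4,0.34,0.28,0.22,0.17,0.1,0.0,0.0]}' 30
python3 -c "
from h import *
s=telemetry.get_state();print(s['moment'],s['contact_force'],s['width'],s['position'])"
```

```text
clock: 5.95
position: [0.4689, 0.2469, 0.123]
ee_rot: [0.0, 0.886, 0.463, 0.001]
contact_force: [-2.4, -0.5, 11.4]
width: 0.0489
[-0.1435225   0.46483109  0.00753195] [-2.389291   -0.54049019 11.43631019] 0.04890394547340465 [0.46889205 0.24690532 0.12296461]
```

Both tabs are in (width 48.9 mm). There's an 11 N push down because the pads swing forward as they close, so I'll ease up about 1 mm.

```bash

python3 -m creep '{"slide":[[0,0,0.004],[0,0,0.008],[0,0,0.008]],"twist":[[0,0,0],[0,0,0],[0,0,0]],"fingers":[0,0,0]}'
python3 -c "
from h import *
s=telemetry.get_state();print(s['moment'],s['contact_force'],s['width'],s['position'])"
```

```text
clock: 6.25
position: [0.4689, 0.2469, 0.123]
ee_rot: [-0.0, 0.886, 0.463, 0.0]
contact_force: [-2.3, 0.1, 7.3]
width: 0.0489
[-0.00084753  0.19106075 -0.06740983] [-2.27657832  0.09505874  7.33012914] 0.048870882601387645 [0.46888166 0.24689036 0.12300955]
```

```bash

python3 -m creep '{"slide":[[0,0,0.006],[0,0,0.012],[0,0,0.012],[0,0,0.012],[0,0,0.012],[0,0,0.012]],"twist":[[0,0,0],[0,0,0.004],[0,0,0.008],[0,0,0.012],[0,0,0.016],[0,0,0.016]],"fingers":[0,0,0,0,0,0]}'
cat > s.py <<'E'
from h import *
s=telemetry.get_state(); w,x,y,z=s["ee_rot"]
print("jaw %.1f mz %.3f"%(np.degrees(np.arctan2(1-2*(x*x+z*z),2*(x*y-w*z))),s['moment'][2]),s['moment'].round(2),s['contact_force'].round(1),s['width'].round(4),s['position'].round(4),s['clock'])
E
python3 s.py
```

```text
clock: 6.85
position: [0.4686, 0.2467, 0.1241]
ee_rot: [0.0, 0.862, 0.507, -0.0]
contact_force: [-0.6, -0.2, -1.3]
width: 0.0487Traceback (most recent call last):
  File "s.py", line 3, in <module>
    print("jaw %.1f mz %.3f"%(np.degrees(np.arctan2(1-2*(x*x+z*z),2*(x*y-w*z))),s['moment'][2]),s['moment'].round(2),s['contact_force'].round(1),s['width'].round(4),s['position'].round(4),s['clock'])
                                                                                                                                                 ^^^^^^^^^^^^^^^^
AttributeError: 'float' object has no attribute 'round'
```

```bash
sed -i "s/s\['width'\].round(4)/round(s['width'],4)/" s.py; python3 s.py
python3 -m creep '{"slide":[[0,0,0],[0,0,0],[0,0,0],[0,0,0],[0,0,0]],"twist":[[0,0,0.004],[0,0,0.008],[0,0,0.012],[0,0,0.012],[0,0,0.012]],"fingers":[0,0,0,0,0]}'
python3 s.py
```

```text
jaw -29.0 mz 0.002 [ 0.01 -0.03  0.  ] [-0.6 -0.2 -1.3] 0.0487 [0.4686 0.2467 0.1241] 6.85
clock: 7.35
position: [0.4686, 0.2467, 0.1242]
ee_rot: [0.0, 0.842, 0.539, -0.0]
contact_force: [0.3, 0.2, -3.6]
width: 0.0486
jaw -24.7 mz 0.020 [-0.02 -0.01  0.02] [ 0.3  0.2 -3.6] 0.0486 [0.4686 0.2467 0.1242] 7.35
```

```bash

for i in 1; do
python3 -m creep '{"slide":[[0,0,0],[0,0,0],[0,0,0],[0,0,0],[0,0,0]],"twist":[[0,0,0.004],[0,0,0.008],[0,0,0.012],[0,0,0.014],[0,0,0.014]],"fingers":[0,0,0,0,0]}' >/dev/null
python3 s.py; done
python3 -m creep '{"slide":[[0,0,0],[0,0,0],[0,0,0],[0,0,0],[0,0,0]],"twist":[[0,0,0.004],[0,0,0.008],[0,0,0.012],[0,0,0.014],[0,0,0.014]],"fingers":[0,0,0,0,0]}' >/dev/null
python3 s.py
```

```text
jaw -19.7 mz -0.057 [ 0.02  0.01 -0.06] [-1.   0.3 -5.5] 0.0485 [0.4686 0.2467 0.1242] 7.85
jaw -14.6 mz -0.015 [ 0.03  0.07 -0.01] [-0.4 -0.1 -4.7] 0.0491 [0.4686 0.2467 0.1243] 8.35
```

```bash

python3 -m creep '{"slide":[[0,0,0],[0,0,0],[0,0,0],[0,0,0],[0,0,0]],"twist":[[0,0,0.004],[0,0,0.008],[0,0,0.012],[0,0,0.014],[0,0,0.014]],"fingers":[0,0,0,0,0]}' >/dev/null
python3 s.py
python3 -m creep '{"slide":[[0,0,0],[0,0,0],[0,0,0],[0,0,0],[0,0,0]],"twist":[[0,0,0.004],[0,0,0.008],[0,0,0.012],[0,0,0.014],[0,0,0.014]],"fingers":[0,0,0,0,0]}' >/dev/null
python3 s.py
```

```text
jaw -9.6 mz -0.035 [ 0.04 -0.   -0.04] [ 0.5  0.5 -5.6] 0.0492 [0.4687 0.2467 0.1244] 8.85
jaw -4.5 mz 0.022 [0.   0.02 0.02] [-0.2  0.3 -4.8] 0.049 [0.4688 0.2468 0.1245] 9.35
```

```bash

python3 -c "
from h import *
d=grab('wrist','w5')
cv2.imwrite('pics/w5b.png',cv2.convertScaleAbs(d['img'],alpha=1.5))"
```

```text
(no output)
```

View pics/w5b.png

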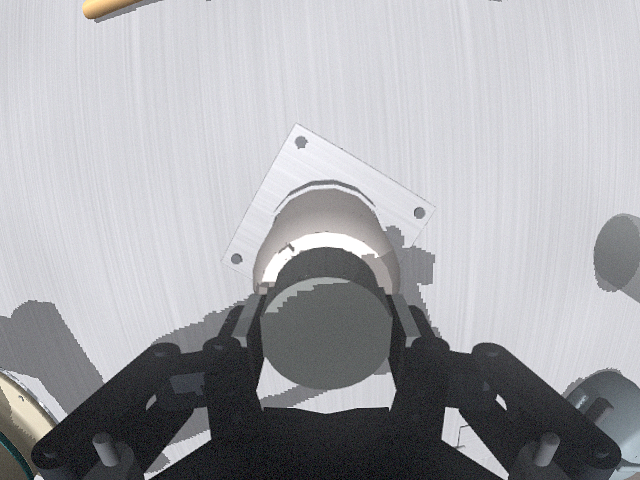

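The pads are still on the tabs, so the cap is turning with the jaws (about 30° so far). The 5 N upward bias is still held by the bayonet. I'll continue.

```bash

python3 -m creep '{"slide":[[0,0,0],[0,0,0],[0,0,0],[0,0,0],[0,0,0]],"twist":[[0,0,0.004],[0,0,0.008],[0,0,0.012],[0,0,0.014],[0,0,0.014]],"fingers":[0,0,0,0,0]}' >/dev/null
python3 s.py
python3 -m creep '{"slide":[[0,0,0],[0,0,0],[0,0,0],[0,0,0],[0,0,0]],"twist":[[0,0,0.004],[0,0,0.008],[0,0,0.012],[0,0,0.014],[0,0,0.014]],"fingers":[0,0,0,0,0]}' >/dev/null
python3 s.py
```

```text
jaw 0.5 mz 0.010 [-0.01 -0.02  0.01] [-0.2 -0.7 -0.4] 0.0488 [0.4692 0.2469 0.1248] 9.9
jaw 5.5 mz -0.035 [ 0.02  0.02 -0.03] [-0.3 -0.2 -0.3] 0.0489 [0.4687 0.2467 0.1244] 10.4
```

The downward pull vanished around 31–35° of turn, so the bayonet has released. The stop should come around jaw +10° to +14°, so I'll go on in small steps.

```bash

python3 -m creep '{"slide":[[0,0,0],[0,0,0],[0,0,0]],"twist":[[0,0,0.003],[0,0,0.006],[0,0,0.006]],"fingers":[0,0,0]}' >/dev/null
python3 s.py
python3 -m creep '{"slide":[[0,0,0],[0,0,0],[0,0,0]],"twist":[[0,0,0.003],[0,0,0.006],[0,0,0.006]],"fingers":[0,0,0]}' >/dev/null
python3 s.py
```

```text
jaw 7.7 mz -0.030 [ 0.04 -0.03 -0.03] [ 0.4 -0.1 -1.1] 0.0488 [0.4688 0.2468 0.1244] 10.7
jaw 9.9 mz -0.023 [-0.02 -0.02 -0.02] [ 0.  -0.7 -0.3] 0.049 [0.4687 0.2467 0.1244] 11.0
```

```bash

python3 -m creep '{"slide":[[0,0,0],[0,0,0],[0,0,0]],"twist":[[0,0,0.002],[0,0,0.004],[0,0,0.004]],"fingers":[0,0,0]}' >/dev/null
python3 s.py
python3 -m creep '{"slide":[[0,0,0],[0,0,0],[0,0,0]],"twist":[[0,0,0.002],[0,0,0.004],[0,0,0.004]],"fingers":[0,0,0]}' >/dev/null
python3 s.py
```

```text
jaw 11.3 mz 0.034 [0.   0.04 0.03] [ 0.7  0.7 -0.9] 0.049 [0.4688 0.2468 0.1244] 11.3
jaw 12.7 mz -0.072 [ 0.07 -0.09 -0.07] [ 0.2  0.2 -1. ] 0.049 [0.469  0.2468 0.1244] 11.6
```

```bash

python3 -m creep '{"slide":[[0,0,0],[0,0,0],[0,0,0]],"twist":[[0,0,0.001],[0,0,0.002],[0,0,0.002]],"fingers":[0,0,0]}' >/dev/null
python3 s.py
python3 -m creep '{"slide":[[0,0,0],[0,0,0],[0,0,0]],"twist":[[0,0,0.001],[0,0,0.002],[0,0,0.002]],"fingers":[0,0,0]}' >/dev/null
python3 s.py
```

```text
jaw 13.4 mz -0.128 [ 0.04 -0.15 -0.13] [ 0.7  0.3 -1.2] 0.049 [0.4689 0.2468 0.1244] 11.9
jaw 14.1 mz -0.223 [ 0.18 -0.24 -0.22] [ 1.1  0.9 -1.2] 0.0485 [0.4689 0.2468 0.1244] 12.2
```

The moment rises steadily to 0.22 N m, so this is the stop. I'll ease back about 3° and start lifting.

```bash

python3 -m creep '{"slide":[[0,0,0],[0,0,0],[0,0,0],[0,0,0.01],[0,0,0.02],[0,0,0.03],[0,0,0.03]],"twist":[[0,0,-0.004],[0,0,-0.008],[0,0,-0.008],[0,0,-0.008],[0,0,-0.008],[0,0,-0.008],[0,0,-0.008]],"fingers":[0,0,0,0,0,0,0]}' >/dev/null
python3 s.py
```

```text
jaw 11.3 mz 0.005 [0.03 0.01 0.  ] [-0.6 -0.8 -0.4] 0.0488 [0.4686 0.2467 0.1291] 12.9
```

The cap lifts freely (z +4.7 mm with no force). I'll continue straight up.

```bash

python3 -m creep '{"slide":[[0,0,0.04],[0,0,0.08],[0,0,0.12],[0,0,0.12]],"twist":[[0,0,0],[0,0,0],[0,0,0],[0,0,0]],"fingers":[0,0,0,0]}' >/dev/null
python3 s.py
python3 -m creep '{"slide":[[0,0,0.06],[0,0,0.12],[0,0,0.18],[0,0,0.24],[0,0,0.3],[0,0,0.4],[0,0,0.5],[0,0,0.5]],"twist":[[0,0,0],[0,0,0],[0,0,0],[0,0,0],[0,0,0],[0,0,0],[0,0,0],[0,0,0]],"fingers":[0,0,0,0,0,0,0,0]}' >/dev/null
python3 s.py
python3 - <<'E'
from h import *
d=grab('wrist','w6')
cv2.imwrite('pics/w6b.png',cv2.convertScaleAbs(d['img'],alpha=1.5))
d=grab('scene','s6')
C=cloud(d); 
cv2.imwrite('pics/s6z.png',cv2.resize(cv2.convertScaleAbs(d['img'][130:280,330:490],alpha=1.5),None,fx=4,fy=4,interpolation=2))
E
```

```text
jaw 11.3 mz 0.001 [-0.02  0.02  0.  ] [-0.5 -0.  -0.2] 0.0488 [0.4695 0.247  0.1481] 13.3
jaw 11.3 mz -0.011 [ 0.01 -0.01 -0.01] [ 0.2  0.3 -1.1] 0.0493 [0.4702 0.2473 0.2244] 14.1
```

View pics/w6b.png

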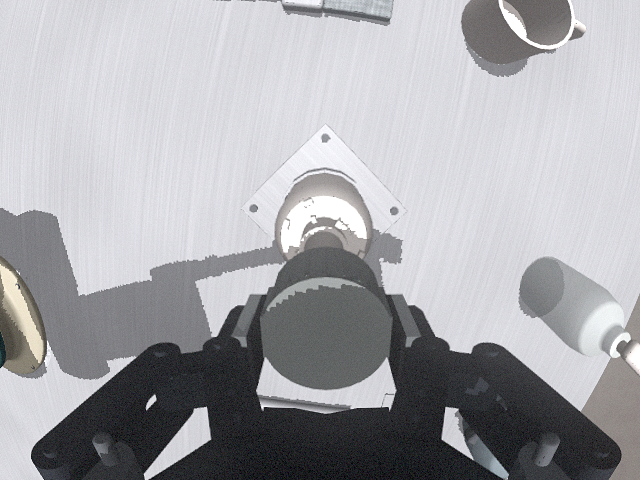

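View pics/s6z.png

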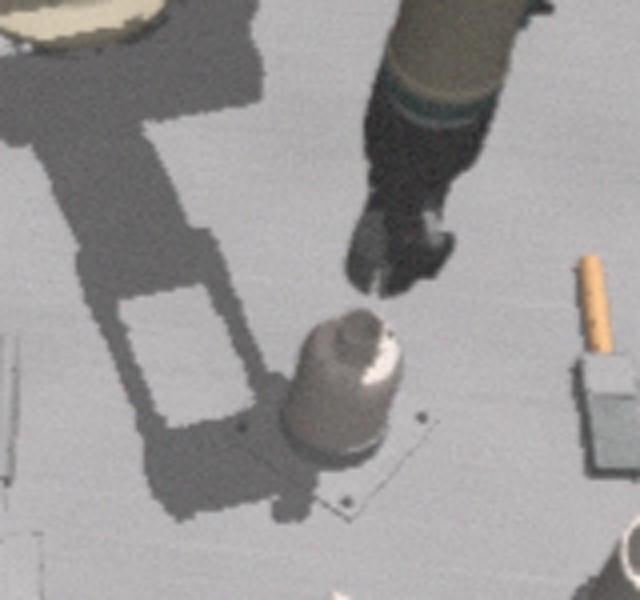

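The cap is off. The scene view shows the bare neck at crop (357,335), and the wrist view shows the cap still square between the pads. I'll carry it to the turntable at about (0.529, −0.2215).

```bash

python3 -m creep '{"slide":[[0,-0.1,0],[0.03,-0.25,0],[0.05,-0.4,0],[0.07,-0.55,0],[0.09,-0.7,0],[0.1,-0.78,0]],"twist":[[0,0,0],[0,0,0],[0,0,0],[0,0,0],[0,0,0],[0,0,0]],"fingers":[0,0,0,0,0,0]}' >/dev/null
python3 -m creep '{"slide":[[0,-0.15,0],[0.03,-0.3,0],[0.05,-0.45,0],[0.07,-0.6,0],[0.09,-0.72,0],[0.1,-0.78,0]],"twist":[[0,0,0],[0,0,0],[0,0,0],[0,0,0],[0,0,0],[0,0,0]],"fingers":[0,0,0,0,0,0]}' >/dev/null
python3 s.py
python3 -m creep '{"slide":[[0,-0.15,0],[0.03,-0.3,0],[0.05,-0.45,0],[0.07,-0.6,0],[0.09,-0.72,0],[0.1,-0.78,0]],"twist":[[0,0,0],[0,0,0],[0,0,0],[0,0,0],[0,0,0],[0,0,0]],"fingers":[0,0,0,0,0,0]}' >/dev/null
python3 -m creep '{"slide":[[0,-0.15,0],[0.03,-0.3,0],[0.05,-0.45,0],[0.07,-0.6,0],[0.09,-0.72,0],[0.1,-0.78,0],[0.1,-0.78,0]],"twist":[[0,0,0],[0,0,0],[0,0,0],[0,0,0],[0,0,0],[0,0,0],[0,0,0]],"fingers":[0,0,0,0,0,0,0]}' >/dev/null
python3 s.py
python3 - <<'E'
from h import *
d=grab('wrist','w7')
cv2.imwrite('pics/w7b.png',cv2.convertScaleAbs(d['img'],alpha=1.7))
for n in('w6','w7'):
    C=cloud(load(n),True)[300:370,290:360]; print(n,"cap top z",np.median(C[...,2]), "tilt", np.linalg.lstsq(np.c_[C[...,:2].reshape(-1,2),np.ones(4900)],C[...,2].ravel(),rcond=None)[0])
E
```

```text
jaw 11.2 mz 0.019 [-0.01 -0.03  0.02] [ 0.2  1.6 -0.6] 0.0487 [0.4984 0.0112 0.2213] 15.4
jaw 11.2 mz 0.012 [ 0.03 -0.01  0.01] [-0.1  0.2 -0.6] 0.0491 [ 0.5289 -0.2218  0.2215] 16.7
w6 cap top z 0.2470323359224152 tilt [-0.06463779  0.33197415  0.19501793]
w7 cap top z 0.244214028906642 tilt [-0.04939372  0.25880817  0.32751751]
```

View pics/w7b.png

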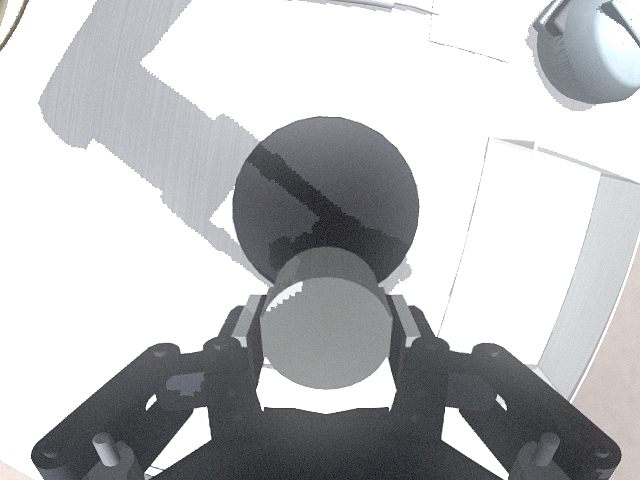

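The depth fit suggests a tilt of about 15°. I'll check whether that's real by fitting the earlier pictures with the cap seated the same way.

```bash
python3 - <<'E'
from h import *
for n,y,x in(('w2',(100,150),(300,355)),('w3',(270,320),(295,350)),('w4',(300,370),(290,360)),('w5',(300,370),(290,360)),('w6',(300,370),(290,360)),('w7',(300,370),(290,360))):
    d=load(n);C=cloud(d,True)[y[0]:y[1],x[0]:x[1]]; k=C[...,0].size
    print(n,np.median(C.reshape(-1,3),0).round(4),"grad", np.linalg.lstsq(np.c_[C[...,:2].reshape(-1,2),np.ones(k)],C[...,2].ravel(),rcond=None)[0][:2].round(3), d['depth'][y[0]:y[1]:20,325].round(4))
d=load('w7');C=cloud(d,True)
for r in range(270,395,10): print(r,C[r,325].round(4))
E
```

```text
w2 [0.4684 0.2475 0.1457] grad [-0.057 -0.043] [0.1881 0.1938 0.1946]
w3 [0.4657 0.245  0.1457] grad [0.375 0.518] [0.1787 0.1817 0.1848]
w4 [0.4695 0.2497 0.1457] grad [0.125 0.176] [0.1278 0.1324 0.1342 0.137 ]
w5 [0.468  0.249  0.1471] grad [0.021 0.247] [0.1312 0.1333 0.1349 0.1387]
w6 [0.4687 0.2494 0.247 ] grad [-0.065  0.332] [0.1315 0.1334 0.1357 0.1387]
w7 [ 0.5276 -0.2197  0.2442] grad [-0.049  0.259] [0.1302 0.1354 0.1361 0.1392]
270 [ 0.5232 -0.1966  0.2382]
280 [ 0.5235 -0.1982  0.2439]
290 [ 0.5243 -0.2018  0.2443]
300 [ 0.5249 -0.2052  0.2451]
310 [ 0.5257 -0.2089  0.2454]
320 [ 0.5268 -0.2145  0.2425]
330 [ 0.5275 -0.2182  0.2435]
340 [ 0.5283 -0.2221  0.2441]
350 [ 0.5292 -0.2266  0.244 ]
360 [ 0.5301 -0.2314  0.2437]
370 [ 0.531  -0.236   0.2441]
380 [ 0.5318 -0.2398  0.2456]
390 [ 0.5707 -0.437   0.0077]
```

The row profile shows the cap top level (0.244 front and back). The fitted tilt was a regression artefact from depth noise. Before descending I'll check clearance to the tub.

```bash
python3 - <<'E'
from h import *
for n in('scene0','top0'):
    C=cloud(load(n)).reshape(-1,3); m=(C[:,2]>.05)&(C[:,2]<.12)&(C[:,0]>.55)&(C[:,0]<.9)&(C[:,1]<-.06)&(C[:,1]>-.45)
    print(n,m.sum(),np.percentile(C[m],[0,1,99],axis=0).round(3))
E
python3 -m creep '{"slide":[[0,0,-0.15],[0,0,-0.35],[0,0,-0.55],[0,0,-0.75],[0,0,-0.9],[0,0,-1],[0,0,-1]],"twist":[[0,0,0],[0,0,0],[0,0,0],[0,0,0],[0,0,0],[0,0,0],[0,0,0]],"fingers":[0,0,0,0,0,0,0]}' >/dev/null
python3 s.py
```

```text
scene0 1889 [[ 0.676 -0.373  0.05 ]
 [ 0.68  -0.369  0.05 ]
 [ 0.846 -0.108  0.099]]
top0 960 [[ 0.675 -0.376  0.05 ]
 [ 0.677 -0.373  0.051]
 [ 0.842 -0.111  0.102]]
jaw 11.3 mz -0.012 [-0.03  0.02 -0.01] [-0.1  0.5 -0.8] 0.0486 [ 0.5269 -0.219   0.0698] 17.45
```

The tub starts at x 0.675, so it's clear. The rim is about 31 mm above the disc, so I'll go down the rest in small steps.

```bash

python3 -m creep '{"slide":[[0,0,-0.06],[0,0,-0.12],[0,0,-0.17],[0,0,-0.18],[0,0,-0.18]],"twist":[[0,0,0],[0,0,0],[0,0,0],[0,0,0],[0,0,0]],"fingers":[0,0,0,0,0]}' >/dev/null
python3 s.py
python3 -m creep '{"slide":[[0,0,-0.01],[0,0,-0.01]],"twist":[[0,0,0],[0,0,0]],"fingers":[0,0]}' >/dev/null
python3 s.py
python3 -m creep '{"slide":[[0,0,-0.01],[0,0,-0.01]],"twist":[[0,0,0],[0,0,0]],"fingers":[0,0]}' >/dev/null
python3 s.py
```

```text
jaw 11.3 mz 0.028 [-0.02  0.01  0.03] [ 0.6  0.7 -0.5] 0.0488 [ 0.5286 -0.2212  0.0447] 17.95
jaw 11.3 mz 0.086 [-0.04 -0.    0.09] [-0.8  0.4 -0.6] 0.0488 [ 0.5289 -0.2214  0.0436] 18.15
jaw 11.3 mz -0.033 [-0.03  0.04 -0.03] [-0.6 -1.  -0.6] 0.0487 [ 0.5287 -0.2212  0.0419] 18.35
```

```bash

python3 -m creep '{"slide":[[0,0,-0.008],[0,0,-0.008]],"twist":[[0,0,0],[0,0,0]],"fingers":[0,0]}' >/dev/null
python3 s.py
python3 -m creep '{"slide":[[0,0,-0.008],[0,0,-0.008]],"twist":[[0,0,0],[0,0,0]],"fingers":[0,0]}' >/dev/null
python3 s.py
python3 -m creep '{"slide":[[0,0,-0.008],[0,0,-0.008]],"twist":[[0,0,0],[0,0,0]],"fingers":[0,0]}' >/dev/null
python3 s.py
```

```text
jaw 11.3 mz 0.013 [-0.   -0.01  0.01] [-0.8 -0.6 -0.3] 0.0486 [ 0.5286 -0.2212  0.0406] 18.55
jaw 11.3 mz 0.018 [-0.02 -0.    0.02] [-0.4 -0.4 -0.4] 0.049 [ 0.5286 -0.2212  0.0393] 18.75
jaw 11.3 mz 0.046 [0.04 0.04 0.05] [-1.  -0.1 -0.6] 0.049 [ 0.5288 -0.2212  0.0382] 18.95
```

```bash

python3 -m creep '{"slide":[[0,0,-0.006],[0,0,-0.006]],"twist":[[0,0,0],[0,0,0]],"fingers":[0,0]}' >/dev/null
python3 s.py
python3 -m creep '{"slide":[[0,0,-0.006],[0,0,-0.006]],"twist":[[0,0,0],[0,0,0]],"fingers":[0,0]}' >/dev/null
python3 s.py
```

```text
jaw 11.3 mz -0.028 [ 0.03  0.26 -0.03] [-0.9  1.   4.4] 0.0488 [ 0.5288 -0.2213  0.0381] 19.15
jaw 11.3 mz -0.033 [ 0.26  0.51 -0.03] [-3.3  0.9 10.2] 0.0488 [ 0.5288 -0.2213  0.038 ] 19.35
```

Contact is at 10 N. I'll ease off and open slowly.

```bash

python3 -m creep '{"slide":[[0,0,0.007],[0,0,0.007],[0,0,0.007],[0,0,0.007],[0,0,0.007],[0,0,0.007],[0,0,0.007],[0,0,0.007],[0,0,0.007],[0,0,0.007]],"twist":[[0,0,0],[0,0,0],[0,0,0],[0,0,0],[0,0,0],[0,0,0],[0,0,0],[0,0,0],[0,0,0],[0,0,0]],"fingers":[0,0,0.18,0.26,0.34,0.42,0.5,0.7,1,1]}' 20
python3 s.py
python3 - <<'E'
from h import *
d=grab('wrist','w8')
cv2.imwrite('pics/w8b.png',cv2.convertScaleAbs(d['img'],alpha=1.7))
E
```

```text
clock: 20.35
position: [0.5288, -0.2213, 0.0376]
ee_rot: [0.0, 0.634, 0.773, 0.0]
contact_force: [0.0, -0.6, -0.2]
width: 0.0853
jaw 11.3 mz -0.010 [ 0.04 -0.01 -0.01] [ 0.  -0.6 -0.2] 0.0853 [ 0.5288 -0.2213  0.0376] 20.35
```

View pics/w8b.png

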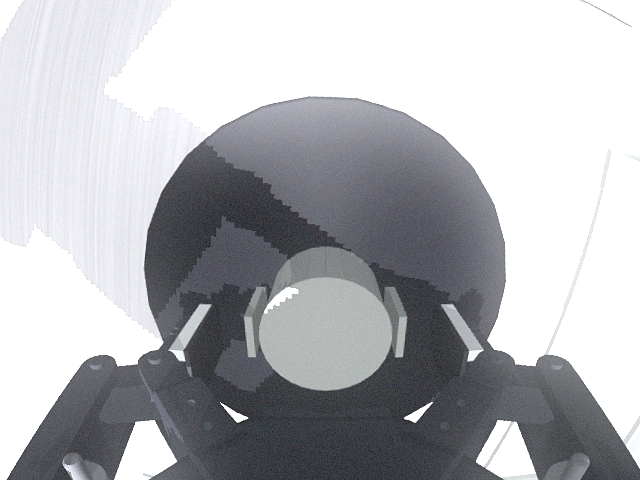

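The jaws are open at 85 mm, with clear gaps to both tabs (250 and 400) and the cap upright on the disc. I'll go straight up and check from other views.

```bash

python3 -m creep '{"slide":[[0,0,0.1],[0,0,0.3],[0,0,0.6],[0,0,0.9],[0,0,1],[0,0,1]],"twist":[[0,0,0],[0,0,0],[0,0,0],[0,0,0],[0,0,0],[0,0,0]],"fingers":[1,1,1,1,1,1]}'
python3 -m creep '{"slide":[[-0.3,0,0.1],[-0.6,0,0.2],[-0.9,0,0.3],[-0.9,0,0.3],[-0.9,0,0.3]],"twist":[[0,0,0],[0,0,0],[0,0,0],[0,0,0],[0,0,0]],"fingers":[1,1,1,1,1]}'
python3 - <<'E'
from h import *
w=grab('wrist','w9');a=grab('scene','s9');b=grab('top','t9')
cv2.imwrite('pics/w9b.png',cv2.convertScaleAbs(w['img'],alpha=1.5))
cv2.imwrite('pics/s9b.png',cv2.convertScaleAbs(a['img'],alpha=1.4))
for n,d,f in(('s',a,0),('t',b,0),('w',w,1)):
    C=cloud(d,bool(f)).reshape(-1,3); m=(np.hypot(C[:,0]-.529,C[:,1]+.2215)<.06)&(C[:,2]>.055)&(C[:,2]<.075)
    print(n,m.sum(),np.median(C[m],0).round(4),C[m].min(0).round(3),C[m].max(0).round(3))
for n,d,o in(('scene',a,load('scene0')),('top',b,load('top0'))):
    df=cv2.absdiff(d['img'],o['img']).max(2); print(n,(df>30).sum())
E
```

```text
clock: 21.0
position: [0.5305, -0.2222, 0.1909]
ee_rot: [0.004, 0.634, 0.773, 0.001]
contact_force: [0.4, -0.2, -0.6]
width: 0.0853
clock: 21.5
position: [0.393, -0.221, 0.2318]
ee_rot: [-0.0, 0.635, 0.773, 0.0]
contact_force: [0.4, -0.1, 1.2]
width: 0.0855
s 219 [ 0.53   -0.2206  0.0605] [ 0.498 -0.246  0.055] [ 0.561 -0.196  0.069]
t 183 [ 0.5276 -0.223   0.0611] [ 0.497 -0.248  0.055] [ 0.557 -0.2    0.073]
w 2249 [ 0.5264 -0.2198  0.0608] [ 0.496 -0.246  0.055] [ 0.559 -0.196  0.063]
scene 15638
top 24243
```

View pics/w9b.png

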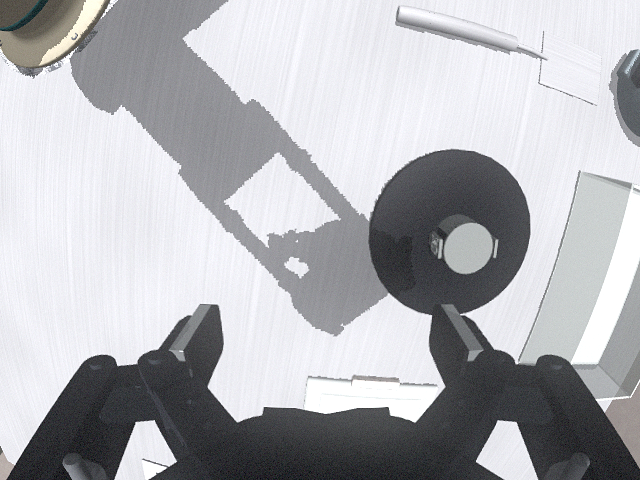

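View pics/s9b.png

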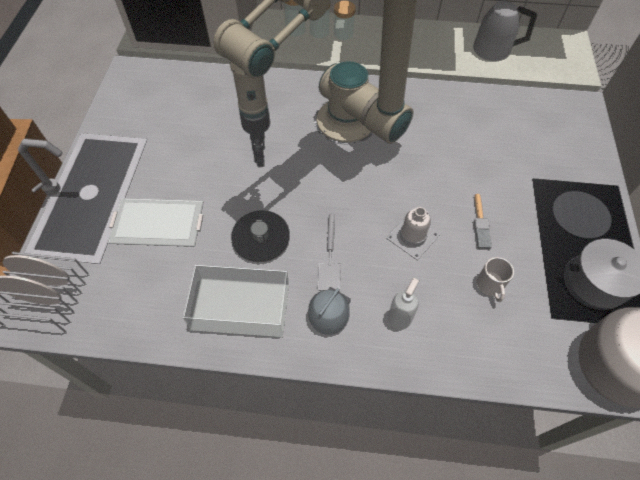

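The cap stands top up at the middle of the disc, at scene (260,230) and wrist (468,247). Its top is at z 0.061, which is 25 mm plus 36 mm. The jar neck is bare at (418,213), the bystanders haven't moved, and the arm is clear.

```bash
python3 -c "
from rig import order
print(order.sign_off())"
```

```text
the job is handed in; nothing more can be done
None
```

The cap is off the jar and standing top up, let go, near the middle of the turntable. I handed the job in at about 21.7 s; sign-off reports no verdict.

- **Opening the jar:** I squeezed both tabs with a 30 N grip (opening 49 mm) and turned the cap anticlockwise. The bayonet released at about 31–35°. I felt the stop at about 49° with 0.22 N m, eased back about 3°, and the cap lifted free with no measurable pull.
- **Setting it down:** I lowered it in 1 mm steps to about 10 N of contact on the turntable, eased off and opened the jaws fully before retracting.
- **Last checks:** Three views put the cap within about 3 mm of the turntable's centre. Its top was at z 0.0605–0.0611 m, against 0.061 m expected. The jaws were open at 85 mm with no force on the tool, and the bystanders looked unmoved by eye.
- **Checks that disagreed:**
  - A plane fit to the wrist depth suggested a 15° tilt while carrying. It showed a similar slope on the cap still seated on the jar, and a row-by-row profile was level, so I took it as noise.
  - The whole-image difference count was no use as a check for moved objects, because the arm and its shadow dominated it.
  - The two overhead views differed by about 7 mm on the turntable's x position, so I used the mean.
  - One two-view triangulation of the cap top (wrist and top cameras) read 11 mm low, so I relied on the other measurements.

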